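# Open the air isolator, then switch the interlocked selector

## Task

Put the bench's compressed-air board into service: swing the red isolator handle counter-clockwise until you feel it come up firmly against its rubber stop, which draws the lock bolt out of the blue selector, then swing the blue selector handle clockwise until it too meets its rubber stop. Bring each handle home gently by feel, without driving it hard into its stop, and leave the screwdriver, tape measure and masking tape beside the board where they are.

Things in the scene. Friction and masses are not known exactly. Their poses are not given: they have to be found in the camera images.
- air_board: plywood board fixed on the bench, 220 (x) x 400 (y) x 18 mm; origin: centre of its underside; x points away from the robot at yaw 0, y left. Carries a grey isolator housing (x -45..60, y 45..165 mm, top 57 mm above bench), a toothed selector flange, a brass lock bolt along y, and a copper pipe along its rear edge (top 41 mm). Only the handles stand higher than 57 mm.
- isolator_axis (a point): point on the upright turning axis of the red isolator handle, at board x 0, y 105 mm, 75 mm above the bench (the handle's mid-height); fixed to the board. A hub of radius 17 mm surrounds the axis.
- isolator_grip (a point): point on the red isolator handle, 85 mm out from its axis, at mid-height; moves with it. The handle is a straight upright flat bar on the line from axis to this point: 14 mm wide (15.5 over its black sleeve), 28 mm high (61 to 89 mm above the bench), reaching 105 mm out from the axis.
- isolator (a joint): red handle's angle (rad), counter-clockwise from above; starts at 0..0.2 (0: 0.75 left of board -x) and sweeps to the right. At the grip point: friction 4 N, then sprung bolt (5..6 N in all), then the rubber stop, +1.4 N per mm, at an unknown 0.75..1.35 rad, found only by feel. 9..11 N seats it and frees the selector; over 17 N overloads it. Stays where left, bar a little spring-back.
- selector_axis (a point): point on the upright turning axis of the blue selector handle, at board x 0, y -100 mm, 75 mm above the bench; fixed to the board. A hub of radius 17 mm surrounds the axis.
- selector_grip (a point): point on the blue selector handle, 85 mm out from its axis, at mid-height; moves with the handle. Same handle size and heights as the isolator's.
- selector (a joint): blue handle's angle (rad), clockwise from above; starts at 0 (handle 0.9 rad to the right of board -x) and sweeps to the left. Locked, it blocks within 0.1 rad. Free, it turns with friction (3 N at the grip point) to its rubber stop at about 1.2 rad, which adds 1 N per mm there; 6..8 N seats it, over 13 N overloads it. Stays where left.
- isolator_stop: the isolator's rubber stop, hidden in the grey housing, fixed to the board; the bolt's shoulder meets its sprung pad. The pad feels about 2.4 times what the push at the handle's grip point exceeds friction and bolt spring; 30 N is too much. Origin: its middle.
- selector_stop: black bracket, 12 x 20 x 30 mm, with a rubber pad, on the board right of the selector flange, fixed; the flange's tab meets the pad. The pad feels about 2.8 times what the push at the handle's grip point exceeds friction; 30 N is too much. Origin: the bracket's middle.
- screwdriver: red-handled screwdriver, 198 x 30 mm, lying in front of the board; origin: centre of its underside
- tape_measure: yellow tape measure, 38 x 91 x 69 mm, to the right; origin: centre of its underside
- masking_tape: roll of masking tape, 100 mm across, 24 mm high, to the left; origin: centre of its underside

How it is judged:
By the outcome, as a careful person would: the job done as asked, in the order asked, and still so for the second after the job is handed in, with the robot touching nothing.
It also fails if it takes over 69 s, if anything falls off the work surface, if the arm or the gripper's body presses on something with over 40 N, if the wrist force passes 120 N, or if a joint passes its speed limit or range.

## Robot

A 6-joint arm with a two-finger parallel gripper is mounted at the origin on a cart in front of the work surface, level with it; the furniture and walls round the work are solid. World frame = base frame: x ahead of the robot, y to its left, z up, the work surface at z = 0. Lengths are in m, angles in rad, forces in N, time in s.
With the tool pointing down it reaches from about 0.35 to 0.8 m from the base axis. Payload 7.3 kg.
Tool frame: the origin (TCP) lies midway between the tips of the shut fingers; the grasp point (between the pads) lies 19 mm behind it (pinch_z is the distance from the TCP to the grasp point, in m); z points along the fingers, y is the line along which they close (so a half turn about z gives the same grasp; the last joint's range is limited). The gripper opens to 85 mm and grips with 20 to 120 N. Pads are 22 mm wide; open, the fingers measure 114 mm over their backs; the gripper's body (76 mm by 85 mm) begins 54 mm behind the grasp point. The pads swing forward as they close: fully open they stand 13 mm farther back than shut.
Start: joints at [1.082, 0.342, 1.524, -0, 1.275, -0.146], TCP at [0.176, 0.494, 0.231] pointing down, gripper open.
Joint ranges: [-2.53, 2.53], [-0.77, 2.02], [0.04, 2.7], [-1, 4.14], [0.28, 2.66], [-3.11, 3.11]. Speed limits (rad/s): [2.57, 2.57, 3.14, 3.14, 3.14, 3.14].

## Interface

Orientations are given as a unit quaternion [x, y, z, w].
In Python, from station import * gives the robot as it stands.
- The arm moves only by the tool arm_command, never from a script. Its argument "rows" is a list of rows, each a list of 5 numbers: the opening, from 0 (shut) to 1 (fully open), then the shift along the tool's x, y, z in units of 25 mm (1.0 is 25 mm), then the turn about the tool's z in units of 6 degrees (1.0 is 6 degrees). A call has 1 to 12 rows; each row is the pose to reach, as a shift and turn from the pose commanded when the call began, along the tool's axes at that moment; what a row does not reach only later rows make up. A row lasts 1/12 s, in which the tool goes at most 41.7 mm and 7.16 degrees, less where a joint would pass 70% of its speed; a pose out of reach is approached as far as the arm can. A call with a gripper value outside its range is refused whole. The fingers move at their own pace and stop on an object; "force" is the grip in N (left out, the last holds). Time passes only in rows, so rows that repeat a pose let the fingers close. It gives the time, the measured TCP pose, the force, the opening and the grip force at its end, in the units of the state.
- read_state(): the state, without advancing time (a new reading comes with each control period).
- read_camera(name): name is "scene" or "top" or "wrist"; returns the picture (384x512x3 uint8, red, green, blue); there is no depth.
- calibration(name): a dict with "intrinsics" (3x3 intrinsics, pixels), "R" (3x3) and "t" (3): a world point X has camera coordinates R X + t. Camera axes: x right, y down, z forward; pixel columns grow to the right and rows downward; lengths in m; the calibration is good to about 2 mm. A picture is of the moment at which its call begins: read the wrist's pose just before it. calibration takes no time and is no camera call; for the wrist camera it gives the pose at the moment of the call.
- close_job(): hands the job in; it is judged then, once.
The state is a dict: "t": time; "joints": joint angles; "qd": joint speeds; "joint_torque": joint torques, N m; "position": TCP position; "orientation": TCP orientation; "ft_force": force on the tool from outside, world axes, zero at the start; "ft_torque": the same for the moment, N m; "gripper_width": opening from 0.0 (shut) to 1.0 (fully open); "finger_force": force on a finger pad.
Only numpy, scipy, OpenCV 4.12 (cv2) and the standard library are available. Lean on these libraries where they do the work, as an engineer would, in place of code of your own. Each camera call takes 0.05 s, during which the arm holds its last target. There are 200 camera calls.

## Working session

There is one attempt and no reset: what is moved stays moved. The work goes in short steps, Python scripts to look and compute and a tool call to move; the robot and the scene stay as the last step left them, time stands still between calls to the robot, and variables do not carry over. Pictures are saved under pics/ and viewed, at most 10 in all, crops included, and the job is handed in when it is done.

Besides the shell and the picture viewer there is one more tool, called after "Request:" as name(argument=value, ...) on one line, values as JSON. arm_command: Moves the arm, as the interface text tells. Its arguments: {"type":"object","properties":{"rows":{"type":"array"},"force":{"type":"number"}},"required":["rows"]}

```bash
mkdir -p pics; ls; python3 - <<'E'
from station import *
import cv2,numpy as np
s=read_state();print({k:np.round(v,3) for k,v in s.items()})
for n in("top","scene"):
    im=read_camera(n);c=calibration(n);np.save(f"pics/{n}.npy",im);cv2.imwrite(f"pics/{n}0.png",im[:,:,::-1]);print(n,c)
E
```

```text
pics
{'t': np.float64(0.0), 'joints': array([ 1.082,  0.343,  1.525, -0.   ,  1.275, -0.146]), 'qd': array([-0.001,  0.001,  0.001, -0.002,  0.001,  0.   ]), 'joint_torque': array([-0.0000e+00, -4.3369e+01, -2.4600e+01, -0.0000e+00,  8.0000e-03,
       -0.0000e+00]), 'position': array([0.176, 0.494, 0.231]), 'orientation': array([ 0.171,  0.985, -0.001, -0.   ]), 'ft_force': array([ 1.086,  0.124, -0.18 ]), 'ft_torque': array([-0.022, -0.014,  0.024]), 'finger_force': np.float64(0.0), 'gripper_width': np.float64(1.001)}
top {'intrinsics': array([[383.54096096,   0.        , 258.79206339],
       [  0.        , 383.54096096, 195.88331315],
       [  0.        ,   0.        ,   1.        ]]), 'R': array([[ 0.02506399, -0.99965728,  0.00755745],
       [-0.99655217, -0.02558282, -0.07892587],
       [ 0.07909216, -0.0055532 , -0.99685184]]), 't': array([-0.04366063,  0.56169495,  1.25335792])}
scene {'intrinsics': array([[396.91409981,   0.        , 257.73830298],
       [  0.        , 396.91409981, 190.596967  ],
       [  0.        ,   0.        ,   1.        ]]), 'R': array([[ 0.78524167, -0.619068  , -0.01226102],
       [-0.30825522, -0.37367203, -0.87484166],
       [ 0.53700487,  0.69074165, -0.48425379]]), 't': array([-0.45661079,  0.23905957,  1.2819209 ])}
```

View pics/top0.png

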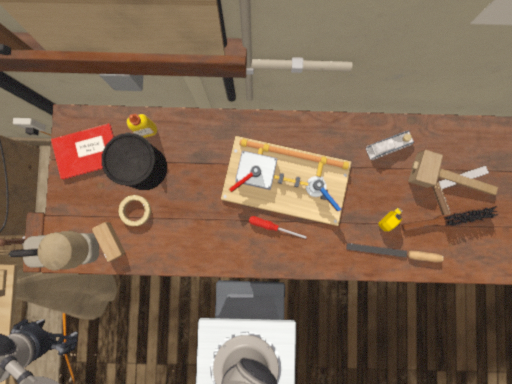

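View pics/scene0.png

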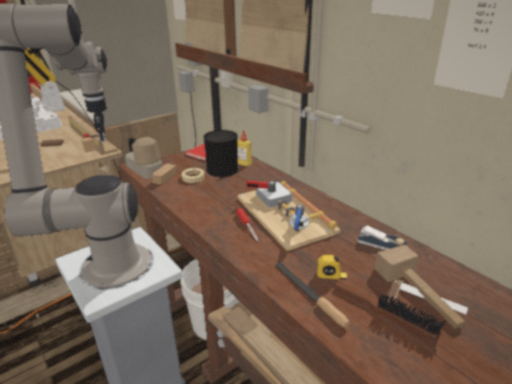

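The top view shows the board, with corners near (235,138), (351,163), (340,224) and (222,199). The red handle runs from hub (256,172) to tip (232,190), and the blue one from hub (317,185) to tip (339,208). The screwdriver lies at (275,227).

```bash
cat > h.py <<'E'
import numpy as np,cv2
from station import *
def cast(c,uv,z):
    K,R,t=c["intrinsics"],np.array(c["R"]),np.array(c["t"])
    o=-R.T@t; d=R.T@np.linalg.solve(K,[uv[0],uv[1],1]); return o+d*(z-o[2])/d[2]
def proj(c,X):
    p=c["intrinsics"]@(c["R"]@np.array(X)+c["t"]);return p[:2]/p[2]
def blobs(im,lo,hi,box=None,n=3,amin=15):
    hsv=cv2.cvtColor(im,cv2.COLOR_RGB2HSV); m=cv2.inRange(hsv,np.array(lo),np.array(hi))
    if lo[0]==0 and hi[0]<=8: m|=cv2.inRange(hsv,np.array([172,*lo[1:]]),np.array([180,*hi[1:]]))
    if box is not None:
        k=np.zeros_like(m);x0,y0,x1,y1=box;k[y0:y1,x0:x1]=255;m&=k
    cs=sorted(cv2.findContours(m,cv2.RETR_EXTERNAL,cv2.CHAIN_APPROX_NONE)[0],key=cv2.contourArea)[::-1]
    return [c for c in cs if cv2.contourArea(c)>=amin][:n]
E
python3 - <<'E'
from h import *
im=np.load("pics/top.npy");c=calibration("top")
b=blobs(im,(12,60,130),(28,200,255),(215,130,360,235),1)
print("board",cv2.contourArea(b[0]))
q=cv2.boxPoints(cv2.minAreaRect(b[0]));W=np.array([cast(c,p,.018) for p in q])
print(np.round(W,3),"sides",np.round(np.linalg.norm(W-np.roll(W,1,0),axis=1),3),"ctr",W.mean(0).round(3))
for n,lo,hi in(("red",(0,150,100),(8,255,255)),("blue",(100,130,70),(125,255,255))):
    for k in blobs(im,lo,hi,(215,130,360,240)):
        r=cv2.minAreaRect(k);p=cv2.boxPoints(r)
        P=k[:,0].astype(float);d=P-P.mean(0);v=np.linalg.svd(d)[2][0] if len(d)<2 else np.linalg.svd(d,full_matrices=False)[2][0]
        s=d@v;e=[P.mean(0)+v*s.min(),P.mean(0)+v*s.max()]
        print(n,cv2.contourArea(k),np.round(e,1).tolist(),[cast(c,x,.089).round(3).tolist() for x in e])
v=im[125:240,210:365][:,:,::-1];cv2.imwrite("pics/c1.png",cv2.resize(v,None,fx=5,fy=5,interpolation=cv2.INTER_CUBIC))
E
```

```text
board 7451.5
[[ 0.547  0.107  0.018]
 [ 0.784  0.063  0.018]
 [ 0.704 -0.345  0.018]
 [ 0.469 -0.295  0.018]] sides [0.41  0.241 0.416 0.24 ] ctr [ 0.626 -0.117  0.018]
red 240.5 [[248.5, 218.3], [277.6, 228.3]] [[0.486, 0.001, 0.089], [0.457, -0.09, 0.089]]
red 75.5 [[251.7, 173.7], [229.8, 190.0]] [[0.627, -0.005, 0.089], [0.574, 0.063, 0.089]]
blue 70.0 [[321.4, 188.5], [338.6, 209.3]] [[0.586, -0.226, 0.089], [0.521, -0.281, 0.089]]
```

View pics/c1.png

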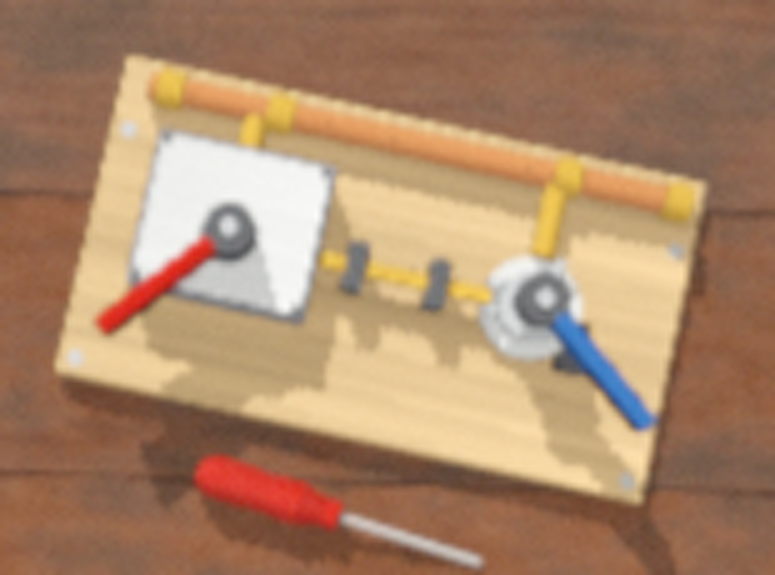

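The crop puts the red hub at about (231,229) and the blue hub at (545,298), five times enlarged. The copper pipe is at the rear, and nothing else stands near the handles.

```bash
cat >> h.py <<'E'
def frame():
    s=read_state();from scipy.spatial.transform import Rotation as R
    return s,R.from_quat(s["orientation"]).as_matrix()
def to(goal,ang):
    """units to reach world TCP goal with tool x at world angle ang (deg)"""
    s,M=frame();d=M.T@(np.array(goal)-s["position"])/.025
    a=np.degrees(np.arctan2(M[1,0],M[0,0]));t=-((ang-a+180)%360-180)/6
    return d.round(2),round(t,2),a.round(1)
E
python3 - <<'E'
from h import *
c=calibration("top")
f=lambda p:np.array([210+(p[0]+.5)/5-.5,125+(p[1]+.5)/5-.5])
C=np.array([cast(c,f(p),.018) for p in((128,55),(706,183),(640,502),(57,372))])
ctr=C.mean(0);ey=(C[0]+C[3]-C[1]-C[2]);yaw=np.arctan2(-ey[0],ey[1]);ex=C[0]+C[1]-C[2]-C[3]
print("sizes",[np.linalg.norm(C[i]-C[i-1]).round(3) for i in range(4)],"ctr",ctr.round(3),"yaw",yaw,np.arctan2(ex[1],ex[0]))
R=np.array([[np.cos(yaw),-np.sin(yaw)],[np.sin(yaw),np.cos(yaw)]])
I=ctr[:2]+R@[0,.105];S=ctr[:2]+R@[0,-.1]
hi=cast(c,f((231,229)),.092);hs=cast(c,f((545,298)),.092)
print("axes from board",I.round(4),S.round(4),"from hubs",hi.round(4),hs.round(4))
for n,h,t in(("red",hi,(105,324)),("blue",hs,(646,422))):
    p=cast(c,f(t),.089);d=p-h;a=np.degrees(np.arctan2(d[1],d[0]));print(n,"tip",p.round(3),"len",np.linalg.norm(d[:2]).round(3),"ang",a.round(1))
b=np.degrees(yaw)+180;print("red q0 dir",b-np.degrees(.75),"blue q0 dir",b+np.degrees(.9))
E
```

```text
sizes [np.float64(0.22), np.float64(0.399), np.float64(0.22), np.float64(0.397)] ctr [ 0.619 -0.12   0.018] yaw -0.1942311665391154 -0.19125121372163525
axes from board [ 0.6391 -0.0165] [ 0.5995 -0.2177] from hubs [ 0.6376 -0.0175  0.092 ] [ 0.5989 -0.2167  0.092 ]
red tip [0.576 0.06  0.089] len 0.1 ang 128.5
blue tip [ 0.522 -0.282  0.089] len 0.1 ang -139.6
red q0 dir 125.89953927259434 blue q0 dir 220.43757546918016
```

```bash
python3 - <<'E'
from h import *
print(to((.618,.075,.16),128), to((.618,.075,.068),128))
E
```

```text
(array([-22.28,  -9.85,   2.84]), np.float64(5.39), np.float64(160.4)) (array([-22.28,  -9.84,   6.52]), np.float64(5.39), np.float64(160.4))
```

Request:
arm_command(rows=[[0,-0.8,-0.4,0.1,0.2],[0,-2.2,-1,0.3,0.5],[0,-3.6,-1.6,0.5,1],[0,-5,-2.2,0.7,1.5],[0,-6.4,-2.8,0.9,2],[0,-7.8,-3.4,1.1,2.5],[0,-9.2,-4,1.3,3],[0,-10.6,-4.7,1.5,3.5],[0,-12,-5.3,1.7,4],[0,-13.4,-5.9,1.9,4.5],[0,-14.4,-6.4,2.0,5],[0,-15,-6.6,2.1,5.4]], force=40)

```text
t: 1.1
position: [0.4759, 0.2102, 0.1781]
orientation: [0.441, 0.897, -0.0, -0.0]
ft_force: [-0.8, 0.6, -0.8]
gripper_width: -0.003
finger_force: 0.0
```

```bash
python3 - <<'E'
from h import *
print(to((.618,.075,.16),128), to((.618,.075,.068),128)); print(read_state()["gripper_width"])
E
```

```text
(array([-7.75,  1.2 ,  0.73]), np.float64(-0.06), np.float64(127.7)) (array([-7.75,  1.2 ,  4.41]), np.float64(-0.06), np.float64(127.7))
-0.0033282278079655447
```

Request:
arm_command(rows=[[0,-1,0.2,0.1,0],[0,-2.2,0.4,0.2,0],[0,-3.4,0.6,0.4,0],[0,-4.6,0.8,0.5,0],[0,-5.8,1.0,0.6,0],[0,-7,1.1,0.7,0],[0,-7.6,1.2,0.7,0],[0,-7.75,1.2,0.7,0],[0,-7.75,1.2,0.7,0]])

```text
t: 1.85
position: [0.617, 0.078, 0.1605]
orientation: [0.439, 0.898, -0.0, -0.001]
ft_force: [0.6, 0.1, -0.2]
gripper_width: 0.001
finger_force: 0.0
```

```bash
python3 - <<'E'
from h import *
print(to((.618,.075,.068),128))
im=read_camera("wrist");cv2.imwrite("pics/w1.png",im[:,:,::-1]);c=calibration("wrist")
for n,X in(("axis",(.6385,-.017,.092)),("grip",(.586,.05,.089)),("tcp",read_state()["position"])):print(n,proj(c,X).round(0))
E
```

```text
(array([-0.12, -0.04,  3.7 ]), np.float64(-0.02), np.float64(127.9))
axis [212. 293.]
grip [207. 209.]
tcp [256. 246.]
```

View pics/w1.png

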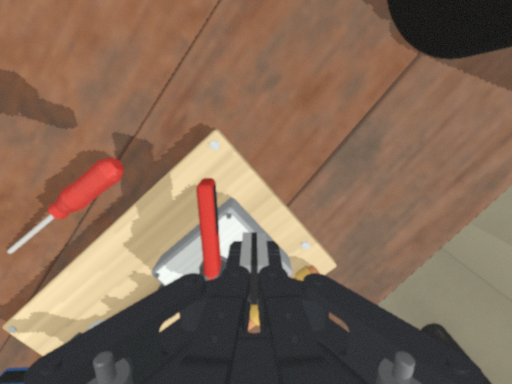

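The wrist view has the red bar from (207,180) to (212,275), matching the projected grip point (207,209). The fingers are clear on its right, so I descend.

Request:
arm_command(rows=[[0,0,0,0.8,0],[0,0,0,1.8,0],[0,0,0,2.8,0],[0,0,0,3.4,0],[0,0,0,3.65,0],[0,0,0,3.65,0],[0,0,0,3.65,0]])

```text
t: 2.48
position: [0.617, 0.0796, 0.0709]
orientation: [0.438, 0.899, 0.0, 0.0]
ft_force: [0.2, 0.3, -0.2]
gripper_width: 0.001
finger_force: 0.0
```

```bash
cat >> h.py <<'E'
def tel(A,sgn):
    """state relative to axis A: radius, angle of TCP, tangential force (resisting +), z-moment"""
    s,M=frame();d=s["position"][:2]-A;r=np.hypot(*d);a=np.arctan2(d[1],d[0]);n=sgn*np.array([-np.sin(a),np.cos(a)])
    x=np.degrees(np.arctan2(M[1,0],M[0,0]));nb=sgn*np.array([-np.sin(np.radians(x)),np.cos(np.radians(x))])
    print("t",round(float(s["t"]),2),"r",r.round(4),"ang",np.degrees(a).round(1)%360,"toolx",x.round(1)%360,"Ftan",(-s["ft_force"][:2]@n).round(2),"Fnorm",(-s["ft_force"][:2]@nb).round(2),"F",s["ft_force"].round(2),"T",s["ft_torque"].round(3),"z",s["position"][2].round(4),"perp",(d@nb).round(4))
I=np.array([.6385,-.017]);S=np.array([.599,-.217])
def arc(A,sgn,phi,r,off,da):
    """unit rows: TCP at radius r along, off behind bar, handle angle phi+da (deg)"""
    s,M=frame();x=np.degrees(np.arctan2(M[1,0],M[0,0]))
    for k in da:
        p=np.radians(phi+sgn*k);u=np.array([np.cos(p),np.sin(p)]);n=sgn*np.array([-u[1],u[0]])
        g=np.append(A+r*u-off*n,.068);d=M.T@(g-s["position"])/.025
        print(k,d.round(2),round(-((phi+sgn*k-x+180)%360-180)/6,2))
E
python3 - <<'E'
from h import *
for i in range(3): tel(I,1); read_camera("wrist")
E
```

```text
t 2.48 r 0.099 ang 102.6 toolx 128.0 Ftan 0.24 Fnorm 0.34 F [ 0.17  0.34 -0.21] T [-0.023  0.028  0.038] z 0.0709 perp -0.0425
t 2.53 r 0.0986 ang 102.3 toolx 128.0 Ftan 0.71 Fnorm 0.69 F [0.67 0.26 0.4 ] T [-0.02  -0.015 -0.012] z 0.0715 perp -0.0428
t 2.58 r 0.0984 ang 102.2 toolx 128.0 Ftan 0.18 Fnorm 0.21 F [0.15 0.15 0.44] T [-0.044  0.005  0.001] z 0.0717 perp -0.0428
```

Request:
arm_command(rows=[[0,0.1,-0.15,0.1,0],[0,0.1,-0.3,0.1,0],[0,0.1,-0.45,0.1,0],[0,0.1,-0.6,0.1,0],[0,0.1,-0.7,0.1,0],[0,0.1,-0.8,0.1,0],[0,0.1,-0.9,0.1,0],[0,0.1,-0.95,0.1,0],[0,0.1,-1.0,0.1,0],[0,0.1,-1.0,0.1,0]])

```text
t: 3.47
position: [0.5961, 0.0656, 0.0677]
orientation: [0.439, 0.899, 0.0, 0.0]
ft_force: [1.4, 2.2, -1.1]
gripper_width: 0.003
finger_force: 1.8
```

```bash
python3 - <<'E'
from h import *
for i in range(2): tel(I,1); read_camera("wrist")
arc(I,1,128,.085,.018,(0,2,4,6,8,10,12,15,18,21,24))
E
```

```text
t 3.47 r 0.0928 ang 117.2 toolx 128.0 Ftan 2.26 Fnorm 2.47 F [ 1.39  2.23 -1.06] T [ 0.389 -0.417  0.024] z 0.0677 perp -0.0174
t 3.52 r 0.0928 ang 117.2 toolx 128.0 Ftan 3.98 Fnorm 4.33 F [ 2.53  3.79 -1.14] T [ 0.428 -0.457  0.018] z 0.0677 perp -0.0174
0 [-0.25  0.02 -0.01] -0.01
2 [-0.22 -0.1  -0.01] -0.34
4 [-0.2  -0.22 -0.01] -0.67
6 [-0.19 -0.34 -0.01] -1.01
8 [-0.18 -0.46 -0.01] -1.34
10 [-0.17 -0.58 -0.01] -1.67
12 [-0.17 -0.7  -0.01] -2.01
15 [-0.18 -0.88 -0.01] -2.51
18 [-0.19 -1.06 -0.01] -3.01
21 [-0.21 -1.24 -0.01] -3.51
24 [-0.25 -1.42 -0.01] -4.01
```

Request:
arm_command(rows=[[0,-0.1,-0.1,0,-0.3],[0,-0.2,-0.22,0,-0.67],[0,-0.19,-0.34,0,-1.0],[0,-0.18,-0.46,0,-1.34],[0,-0.17,-0.58,0,-1.67],[0,-0.17,-0.7,0,-2.0],[0,-0.18,-0.88,0,-2.5],[0,-0.19,-1.06,0,-3.0],[0,-0.21,-1.24,0,-3.5],[0,-0.25,-1.42,0,-4.0],[0,-0.25,-1.42,0,-4.0]])

```text
t: 4.48
position: [0.5714, 0.0384, 0.0676]
orientation: [0.241, 0.97, 0.0, -0.0]
ft_force: [1.0, 1.6, -0.1]
gripper_width: 0.0
finger_force: 0.8
```

```bash
python3 - <<'E'
from h import *
tel(I,1); read_camera("wrist");tel(I,1)
arc(I,1,152,.085,.0175,(0,2,4,6,8,10,12,15))
E
```

```text
t 4.48 r 0.087 ang 140.5 toolx 152.1 Ftan 1.93 Fnorm 1.94 F [ 1.04  1.64 -0.06] T [ 0.252 -0.13   0.058] z 0.0676 perp -0.0175
t 4.53 r 0.087 ang 140.5 toolx 151.9 Ftan 1.25 Fnorm 1.28 F [ 0.57  1.15 -0.7 ] T [ 0.185 -0.176  0.033] z 0.0676 perp -0.0172
0 [-0.01  0.   -0.02] -0.02
2 [ 0.01 -0.11 -0.02] -0.35
4 [ 0.03 -0.23 -0.02] -0.68
6 [ 0.04 -0.36 -0.02] -1.02
8 [ 0.05 -0.48 -0.02] -1.35
10 [ 0.06 -0.6  -0.01] -1.68
12 [ 0.06 -0.72 -0.01] -2.02
15 [ 0.05 -0.9  -0.01] -2.52
```

Request:
arm_command(rows=[[0,0,-0.06,0,-0.2],[0,0.01,-0.11,0,-0.35],[0,0.02,-0.17,0,-0.5],[0,0.03,-0.23,0,-0.68],[0,0.04,-0.3,0,-0.85],[0,0.04,-0.36,0,-1.02],[0,0.05,-0.48,0,-1.35],[0,0.06,-0.6,0,-1.68],[0,0.06,-0.72,0,-2.0],[0,0.06,-0.78,0,-2.2],[0,0.06,-0.84,0,-2.35]])

```text
t: 5.45
position: [0.5603, 0.0208, 0.0676]
orientation: [0.121, 0.993, 0.0, -0.0]
ft_force: [2.0, 6.0, 1.2]
gripper_width: 0.001
finger_force: 3.0
```

```bash
python3 - <<'E'
from h import *
tel(I,1); read_camera("wrist");tel(I,1)
arc(I,1,166,.085,.0173,(0,1,2,3,4,5,6,7,8,10))
E
```

```text
t 5.45 r 0.0868 ang 154.2 toolx 166.2 Ftan 6.26 Fnorm 6.29 F [2.03 5.98 1.2 ] T [ 0.904 -0.225  0.002] z 0.0676 perp -0.018
t 5.5 r 0.0868 ang 154.3 toolx 166.2 Ftan 4.83 Fnorm 5.12 F [0.37 5.18 0.49] T [ 0.797 -0.125  0.004] z 0.0676 perp -0.0179
0 [-0.   -0.01 -0.02] 0.03
1 [ 0.01 -0.07 -0.02] -0.13
2 [ 0.02 -0.13 -0.02] -0.3
3 [ 0.03 -0.19 -0.02] -0.47
4 [ 0.04 -0.25 -0.02] -0.63
5 [ 0.05 -0.31 -0.02] -0.8
6 [ 0.05 -0.37 -0.02] -0.97
7 [ 0.06 -0.43 -0.02] -1.13
8 [ 0.06 -0.49 -0.02] -1.3
10 [ 0.07 -0.61 -0.02] -1.63
```

Request:
arm_command(rows=[[0,0.01,-0.06,0,-0.17],[0,0.02,-0.12,0,-0.33],[0,0.03,-0.18,0,-0.5],[0,0.03,-0.18,0,-0.5],[0,0.03,-0.18,0,-0.5]])

```text
t: 5.92
position: [0.5585, 0.0165, 0.0676]
orientation: [0.095, 0.995, 0.0, -0.0]
ft_force: [0.7, 4.8, 1.6]
gripper_width: -0.003
finger_force: 2.5
```

Request:
arm_command(rows=[[0,0.01,-0.06,0,-0.17],[0,0.02,-0.12,0,-0.33],[0,0.03,-0.18,0,-0.5],[0,0.03,-0.18,0,-0.5],[0,0.03,-0.18,0,-0.5]])

```text
t: 6.33
position: [0.5569, 0.0123, 0.0676]
orientation: [0.069, 0.998, 0.0, -0.0]
ft_force: [1.5, 5.1, 1.4]
gripper_width: 0.001
finger_force: 2.6
```

Request:
arm_command(rows=[[0,0.01,-0.06,0,-0.17],[0,0.02,-0.12,0,-0.33],[0,0.03,-0.18,0,-0.5],[0,0.03,-0.18,0,-0.5],[0,0.03,-0.18,0,-0.5]])

```text
t: 6.75
position: [0.5555, 0.008, 0.0676]
orientation: [0.043, 0.999, 0.0, -0.0]
ft_force: [0.6, 4.9, 0.4]
gripper_width: -0.001
finger_force: 2.7
```

Request:
arm_command(rows=[[0,0.01,-0.06,0,-0.17],[0,0.02,-0.12,0,-0.33],[0,0.03,-0.18,0,-0.5],[0,0.03,-0.18,0,-0.5],[0,0.03,-0.18,0,-0.5]])

```text
t: 7.17
position: [0.5544, 0.0038, 0.0676]
orientation: [0.017, 1.0, 0.0, -0.0]
ft_force: [0.6, 6.9, 1.2]
gripper_width: 0.004
finger_force: 3.1
```

```bash
python3 - <<'E'
from h import *
for i in range(4): tel(I,1); read_camera("top")
E
```

```text
t 7.17 r 0.0867 ang 166.1 toolx 178.1 Ftan 6.87 Fnorm 6.95 F [0.6  6.93 1.19] T [ 0.984 -0.155  0.096] z 0.0676 perp -0.018
t 7.22 r 0.0867 ang 166.1 toolx 178.1 Ftan 5.85 Fnorm 5.88 F [0.66 5.86 1.97] T [ 0.871 -0.17   0.051] z 0.0676 perp -0.018
t 7.27 r 0.0867 ang 166.1 toolx 178.1 Ftan 5.79 Fnorm 5.58 F [1.79 5.52 1.85] T [ 0.953 -0.099 -0.001] z 0.0676 perp -0.018
t 7.32 r 0.0867 ang 166.1 toolx 178.1 Ftan 6.85 Fnorm 6.9 F [0.69 6.88 1.28] T [ 0.985 -0.112  0.093] z 0.0676 perp -0.018
```

Request:
arm_command(rows=[[0,0.01,-0.03,0,-0.08],[0,0.01,-0.06,0,-0.17],[0,0.015,-0.09,0,-0.25],[0,0.015,-0.09,0,-0.25],[0,0.015,-0.09,0,-0.25]])

```text
t: 7.78
position: [0.5539, 0.0021, 0.0676]
orientation: [0.003, 1.0, 0.001, -0.0]
ft_force: [0.6, 8.7, 1.1]
gripper_width: 0.0
finger_force: 4.3
```

```bash
python3 - <<'E'
from h import *
for i in range(4): tel(I,1); read_camera("top")
E
```

```text
t 7.78 r 0.0867 ang 167.3 toolx 179.6 Ftan 8.64 Fnorm 8.73 F [0.59 8.72 1.08] T [ 1.313 -0.098  0.105] z 0.0676 perp -0.0185
t 7.83 r 0.0867 ang 167.3 toolx 179.6 Ftan 9.45 Fnorm 9.46 F [1.06 9.45 1.81] T [ 1.257 -0.15   0.027] z 0.0676 perp -0.0185
t 7.88 r 0.0867 ang 167.3 toolx 179.6 Ftan 8.74 Fnorm 8.89 F [0.31 8.89 2.47] T [ 1.326 -0.18   0.058] z 0.0676 perp -0.0185
t 7.93 r 0.0868 ang 167.3 toolx 179.6 Ftan 9.24 Fnorm 9.18 F [1.35 9.17 1.83] T [ 1.271 -0.14   0.093] z 0.0676 perp -0.0185
```

Request:
arm_command(rows=[[0,0.0,-0.03,0,-0.08],[0,0.01,-0.06,0,-0.17],[0,0.015,-0.1,0,-0.25],[0,0.015,-0.1,0,-0.25],[0,0.015,-0.1,0,-0.25]])

```text
t: 8.4
position: [0.5534, 0.0, 0.0676]
orientation: [-0.01, 1.0, 0.001, -0.0]
ft_force: [0.7, 11.1, 1.9]
gripper_width: 0.0
finger_force: 5.3
```

```bash
python3 - <<'E'
from h import *
for i in range(4): tel(I,1); read_camera("top")
E
```

```text
t 8.4 r 0.0868 ang 168.7 toolx 181.1 Ftan 10.99 Fnorm 11.05 F [ 0.72 11.07  1.94] T [ 1.583 -0.135  0.044] z 0.0676 perp -0.0187
t 8.45 r 0.0868 ang 168.7 toolx 181.1 Ftan 10.55 Fnorm 10.67 F [ 0.43 10.68  1.48] T [ 1.58  -0.092  0.049] z 0.0676 perp -0.0187
t 8.5 r 0.0868 ang 168.7 toolx 181.1 Ftan 9.54 Fnorm 9.58 F [0.68 9.6  2.32] T [ 1.598 -0.066  0.063] z 0.0676 perp -0.0187
t 8.55 r 0.0867 ang 168.7 toolx 181.1 Ftan 11.27 Fnorm 11.22 F [ 1.23 11.25  1.23] T [ 1.63  -0.106  0.003] z 0.0676 perp -0.0187
```

Request:
arm_command(rows=[[0,0.0,-0.02,0,-0.05],[0,0.005,-0.04,0,-0.1],[0,0.005,-0.05,0,-0.12],[0,0.005,-0.05,0,-0.12],[0,0.005,-0.05,0,-0.12]])

```text
t: 9.02
position: [0.5532, -0.0008, 0.0676]
orientation: [-0.016, 1.0, 0.001, -0.0]
ft_force: [0.5, 12.6, 1.7]
gripper_width: 0.002
finger_force: 6.1
```

```bash
python3 - <<'E'
from h import *
for i in range(4): tel(I,1); read_camera("top")
E
```

```text
t 9.02 r 0.0868 ang 169.3 toolx 181.8 Ftan 12.44 Fnorm 12.55 F [ 0.51 12.57  1.68] T [ 1.859 -0.178  0.034] z 0.0676 perp -0.0189
t 9.07 r 0.0868 ang 169.3 toolx 181.8 Ftan 12.55 Fnorm 12.77 F [1.000e-02 1.278e+01 1.810e+00] T [ 1.859 -0.11   0.093] z 0.0676 perp -0.0189
t 9.12 r 0.0868 ang 169.3 toolx 181.8 Ftan 12.3 Fnorm 12.42 F [ 0.41 12.44  1.67] T [ 1.929 -0.102  0.032] z 0.0676 perp -0.0189
t 9.17 r 0.0868 ang 169.3 toolx 181.8 Ftan 11.78 Fnorm 11.57 F [ 1.86 11.63  2.65] T [ 1.847 -0.063 -0.   ] z 0.0676 perp -0.0189
```

Request:
arm_command(rows=[[0,0,0.1,0,0],[0,0,0.2,0,0],[0,0,0.4,0,0],[0,0,0.8,0,0],[0,0,0.9,-1,0],[0,0,0.9,-2.2,0],[0,0,0.9,-3.4,0],[0,0,0.9,-3.8,0],[0,0,0.9,-3.8,0]])

```text
t: 9.97
position: [0.5543, 0.0201, 0.1653]
orientation: [-0.016, 1.0, -0.0, 0.003]
ft_force: [0.2, 1.3, -0.6]
gripper_width: -0.0
finger_force: 0.0
```

```bash
python3 - <<'E'
from h import *
print(read_state()["joints"].round(2),to((.562,-.305,.16),220.4))
im=read_camera("top")
for k in blobs(im,(0,150,100),(8,255,255),(215,130,360,214)):
    P=k[:,0].astype(float);d=P-P.mean(0);v=np.linalg.svd(d,full_matrices=False)[2][0];s=d@v;c=calibration("top")
    e=[cast(c,P.mean(0)+v*x,.089)for x in(s.min(),s.max())];d=e[1]-e[0];print(np.round(e,3).tolist(),np.degrees(np.arctan2(d[1],d[0])))
cv2.imwrite("pics/top2.png",cv2.resize(im[120:245,200:370,::-1],None,fx=4,fy=4,interpolation=cv2.INTER_CUBIC))
E
```

```text
[-0.1   0.45  1.54 -0.    1.14 -1.7 ] (array([  0.1 , -13.01,   0.23]), np.float64(-6.43), np.float64(-178.2))
```

View pics/top2.png

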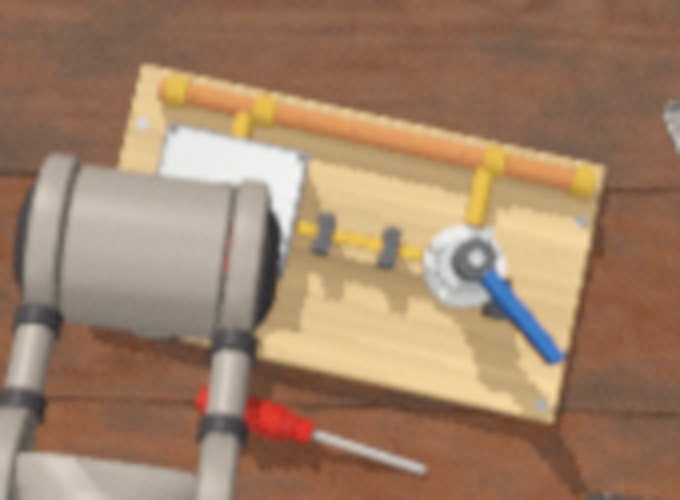

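The arm hides the red handle, and blue is unchanged with its tip at (558,355). Next I move to the blue handle's right side.

Request:
arm_command(rows=[[0,0,-0.7,0,-0.4],[0,0,-2,0,-1],[0,0,-3.4,0,-1.7],[0,0,-4.8,0,-2.4],[0,0,-6.2,0.1,-3.1],[0,0,-7.6,0.1,-3.8],[0,0,-9,0.1,-4.5],[0,0.1,-10.4,0.1,-5.2],[0,0.1,-11.8,0.1,-5.9],[0,0.1,-12.7,0.2,-6.4],[0,0.1,-13,0.2,-6.4],[0,0.1,-13,0.2,-6.4]])

```text
t: 11.02
position: [0.5592, -0.3061, 0.1547]
orientation: [-0.342, 0.94, 0.002, -0.001]
ft_force: [-0.5, 0.1, 0.1]
gripper_width: 0.002
finger_force: 0.0
```

```bash
python3 - <<'E'
from h import *
print(read_state()["joints"].round(2),to((.562,-.305,.068),220.4))
c=calibration("top");im=read_camera("top");wc=calibration("wrist");w=read_camera("wrist")
for k in blobs(im,(0,150,100),(8,255,255),(215,130,360,214)):
    P=k[:,0].astype(float);d=P-P.mean(0);v=np.linalg.svd(d,full_matrices=False)[2][0];s=d@v
    e=[cast(c,P.mean(0)+v*x,.089)for x in(s.min(),s.max())];d=e[1]-e[0];print(np.round(e,3).tolist(),np.degrees(np.arctan2(d[1],d[0])))
for n,X in(("axis",(*S,.092)),("grip",(S[0]-.0647,S[1]-.0551,.089))):print(n,proj(wc,X).round(0))
cv2.imwrite("pics/w2.png",w[:,:,::-1])
E
```

```text
[-0.62  0.61  1.29 -0.    1.24 -2.89] (array([-0.12, -0.05,  3.47]), np.float64(-0.07), np.float64(-140.0))
[[0.623, -0.016, 0.089], [0.535, -0.018, 0.089]] -178.59384380792417
axis [298. 295.]
grip [301. 209.]
```

View pics/w2.png

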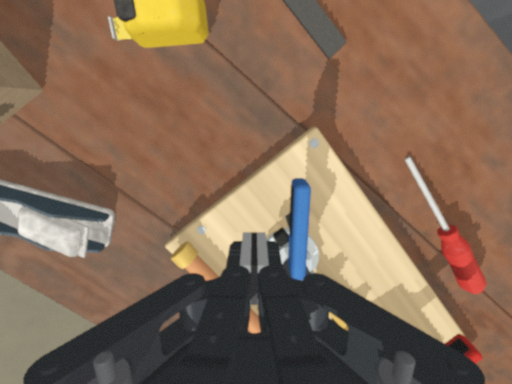

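Blue bar runs from (301,185) to (298,280), as predicted, and the fingers are clear to its left. Red has stayed at 181°.

Request:
arm_command(rows=[[0,-0.1,0,0.8,0],[0,-0.1,0,1.8,0],[0,-0.1,0,2.8,0],[0,-0.1,0,3.3,0],[0,-0.1,0,3.5,0],[0,-0.1,0.1,3.5,0],[0,-0.1,0.25,3.5,0],[0,-0.1,0.4,3.5,0],[0,-0.1,0.5,3.5,0],[0,-0.1,0.5,3.5,0],[0,-0.1,0.5,3.5,0]])

```text
t: 12.03
position: [0.5545, -0.2938, 0.0709]
orientation: [-0.343, 0.939, -0.001, 0.0]
ft_force: [1.1, 0.4, 0.1]
gripper_width: 0.003
finger_force: 0.0
```

```bash
python3 - <<'E'
from h import *
for i in range(3): tel(S,-1); read_camera("top")
E
```

```text
t 12.03 r 0.0887 ang 239.9 toolx 220.2 Ftan 0.72 Fnorm 0.38 F [1.07 0.4  0.09] T [-0.02  -0.023 -0.007] z 0.0709 perp -0.03
t 12.08 r 0.0888 ang 240.0 toolx 220.2 Ftan -0.73 Fnorm -0.48 F [-0.94 -0.16 -0.6 ] T [-0.015  0.006  0.019] z 0.0707 perp -0.0301
t 12.13 r 0.0889 ang 240.0 toolx 220.2 Ftan 0.86 Fnorm 1.14 F [ 0.25 -1.28  0.85] T [0.076 0.005 0.042] z 0.0705 perp -0.0301
```

Request:
arm_command(rows=[[0,0.0,0.1,0.1,0],[0,0.0,0.2,0.1,0],[0,0.0,0.3,0.1,0],[0,0.0,0.4,0.1,0],[0,0.0,0.5,0.1,0],[0,0.02,0.56,0.1,0.17],[0,0.04,0.62,0.1,0.33],[0,0.05,0.68,0.1,0.5],[0,0.05,0.68,0.1,0.5]])

```text
t: 12.93
position: [0.5424, -0.2814, 0.0677]
orientation: [-0.318, 0.948, -0.0, 0.0]
ft_force: [2.5, -1.1, -2.0]
gripper_width: -0.002
finger_force: 1.1
```

```bash
python3 - <<'E'
from h import *
for i in range(2): tel(S,-1); read_camera("top")
arc(S,-1,217,.085,.018,(0,2,4,7,10,13,16,19))
E
```

```text
t 12.93 r 0.0858 ang 228.7 toolx 217.1 Ftan 2.61 Fnorm 2.4 F [ 2.5  -1.12 -2.04] T [-0.291 -0.331 -0.029] z 0.0677 perp -0.0173
t 12.98 r 0.0857 ang 228.7 toolx 217.2 Ftan 2.54 Fnorm 2.61 F [ 1.52 -2.12 -1.88] T [-0.259 -0.286  0.026] z 0.0676 perp -0.0171
0 [ 0.04 -0.02 -0.02] 0.03
2 [ 0.06  0.09 -0.02] 0.36
4 [ 0.08  0.21 -0.02] 0.7
7 [ 0.1   0.4  -0.02] 1.2
10 [ 0.11  0.58 -0.02] 1.7
13 [ 0.11  0.76 -0.02] 2.2
16 [ 0.1   0.94 -0.02] 2.7
19 [ 0.09  1.12 -0.02] 3.2
```

Request:
arm_command(rows=[[0,0.02,0.04,0,0.17],[0,0.04,0.1,0,0.36],[0,0.05,0.16,0,0.53],[0,0.06,0.22,0,0.7],[0,0.07,0.28,0,0.85],[0,0.07,0.28,0,0.85]])

```text
t: 13.53
position: [0.5366, -0.2768, 0.0677]
orientation: [-0.276, 0.961, 0.0, 0.0]
ft_force: [2.1, -1.1, 0.0]
gripper_width: -0.005
finger_force: 1.0
```

```bash
python3 - <<'E'
from h import *
for i in range(2): tel(S,-1); read_camera("top")
arc(S,-1,212,.085,.0175,(0,2,5,8,11,14,18,22,26,30,34))
E
```

```text
t 13.53 r 0.0864 ang 223.8 toolx 212.0 Ftan 2.22 Fnorm 2.01 F [ 2.1  -1.05  0.04] T [-0.169 -0.346 -0.027] z 0.0677 perp -0.0177
t 13.58 r 0.0865 ang 223.8 toolx 212.1 Ftan 1.91 Fnorm 1.72 F [ 1.88 -0.85  0.08] T [-0.129 -0.366 -0.075] z 0.0677 perp -0.0176
0 [ 0.01  0.01 -0.02] 0.01
2 [ 0.03  0.13 -0.02] 0.35
5 [ 0.06  0.31 -0.02] 0.85
8 [ 0.07  0.49 -0.02] 1.35
11 [ 0.08  0.67 -0.02] 1.85
14 [ 0.08  0.85 -0.02] 2.35
18 [ 0.06  1.09 -0.02] 3.01
22 [ 0.02  1.33 -0.02] 3.68
26 [-0.03  1.57 -0.01] 4.35
30 [-0.1   1.8  -0.01] 5.01
34 [-0.18  2.03 -0.01] 5.68
```

Free. I continue the sweep; the stop should be near 152°.

Request:
arm_command(rows=[[0,0.02,0.1,0,0.3],[0,0.04,0.22,0,0.6],[0,0.06,0.37,0,1.0],[0,0.07,0.49,0,1.35],[0,0.08,0.67,0,1.85],[0,0.08,0.85,0,2.35],[0,0.06,1.09,0,3.0],[0,0.02,1.33,0,3.68],[0,-0.03,1.57,0,4.35],[0,-0.06,1.69,0,4.68],[0,-0.06,1.69,0,4.68]])

```text
t: 14.55
position: [0.5152, -0.2401, 0.0676]
orientation: [-0.035, 0.999, 0.0, -0.0]
ft_force: [1.1, -0.3, -0.5]
gripper_width: -0.0
finger_force: 0.3
```

```bash
python3 - <<'E'
from h import *
for i in range(2): tel(S,-1); read_camera("top")
arc(S,-1,184,.085,.0175,(0,2,5,8,11,14,18,22,24,26))
E
```

```text
t 14.55 r 0.0869 ang 195.4 toolx 184.0 Ftan 0.55 Fnorm 0.35 F [ 1.09 -0.27 -0.49] T [-0.11  -0.052  0.003] z 0.0676 perp -0.0172
t 14.6 r 0.0871 ang 195.4 toolx 184.1 Ftan 0.31 Fnorm 0.21 F [ 0.58 -0.16  0.22] T [-0.037 -0.012  0.019] z 0.0675 perp -0.0171
0 [-0.02 -0.01 -0.02] 0.02
2 [ 0.01  0.11 -0.02] 0.35
5 [ 0.03  0.29 -0.02] 0.85
8 [ 0.05  0.47 -0.02] 1.35
11 [ 0.05  0.65 -0.02] 1.85
14 [ 0.05  0.83 -0.02] 2.35
18 [ 0.03  1.07 -0.02] 3.02
22 [-0.    1.31 -0.02] 3.68
24 [-0.03  1.43 -0.02] 4.02
26 [-0.06  1.55 -0.02] 4.35
```

Request:
arm_command(rows=[[0,0.01,0.08,0,0.25],[0,0.02,0.18,0,0.55],[0,0.03,0.29,0,0.85],[0,0.05,0.47,0,1.35],[0,0.05,0.65,0,1.85],[0,0.05,0.83,0,2.35],[0,0.03,1.02,0,2.85],[0,0.01,1.2,0,3.35],[0,0.0,1.31,0,3.68],[0,-0.03,1.4,0,3.9],[0,-0.03,1.4,0,3.9]])

```text
t: 15.57
position: [0.5129, -0.2053, 0.0673]
orientation: [0.168, 0.986, 0.0, -0.001]
ft_force: [-1.9, -0.9, 0.8]
gripper_width: -0.001
finger_force: 0.9
```

```bash
python3 - <<'E'
from h import *
for i in range(2): tel(S,-1); read_camera("top")
E
```

```text
t 15.57 r 0.0869 ang 172.3 toolx 160.6 Ftan 1.17 Fnorm 1.49 F [-1.86 -0.92  0.76] T [-0.195  0.206  0.032] z 0.0673 perp -0.0175
t 15.62 r 0.0867 ang 172.3 toolx 160.7 Ftan 1.53 Fnorm 1.81 F [-1.78 -1.3   0.51] T [-0.11   0.237  0.003] z 0.0673 perp -0.0174
```

Request:
arm_command(rows=[[0,0.01,0.06,0,0.17],[0,0.02,0.12,0,0.33],[0,0.03,0.18,0,0.5],[0,0.03,0.18,0,0.5],[0,0.03,0.18,0,0.5]])

```text
t: 16.08
position: [0.5146, -0.2008, 0.0674]
orientation: [0.194, 0.981, 0.0, -0.0]
ft_force: [-2.7, -2.9, 0.8]
gripper_width: 0.001
finger_force: 1.2
```

Request:
arm_command(rows=[[0,0.01,0.06,0,0.17],[0,0.02,0.12,0,0.33],[0,0.03,0.18,0,0.5],[0,0.03,0.18,0,0.5],[0,0.03,0.18,0,0.5]])

```text
t: 16.5
position: [0.5159, -0.1963, 0.0675]
orientation: [0.22, 0.976, 0.0, 0.0]
ft_force: [-2.0, -0.4, 0.3]
gripper_width: -0.002
finger_force: 0.9
```

```bash
python3 - <<'E'
from h import *
for i in range(3): tel(S,-1); read_camera("top")
E
```

```text
t 16.5 r 0.0856 ang 166.0 toolx 154.6 Ftan 0.89 Fnorm 1.24 F [-2.01 -0.42  0.34] T [-0.199  0.332  0.041] z 0.0675 perp -0.0169
t 16.55 r 0.0855 ang 166.0 toolx 154.6 Ftan 1.44 Fnorm 1.5 F [-0.78 -1.29 -1.06] T [-0.137  0.24   0.009] z 0.0676 perp -0.017
t 16.6 r 0.0854 ang 166.1 toolx 154.6 Ftan 1.63 Fnorm 2.12 F [-2.96 -0.95  0.04] T [-0.147  0.228 -0.013] z 0.0677 perp -0.017
```

Request:
arm_command(rows=[[0,0.02,0.06,0,0.17],[0,0.03,0.12,0,0.33],[0,0.04,0.18,0,0.5],[0,0.04,0.18,0,0.5],[0,0.04,0.18,0,0.5]])

```text
t: 17.07
position: [0.517, -0.1927, 0.0676]
orientation: [0.246, 0.969, -0.0, 0.0]
ft_force: [-0.9, -4.9, -1.6]
gripper_width: 0.004
finger_force: 2.5
```

```bash
python3 - <<'E'
from h import *
for i in range(3): tel(S,-1); read_camera("top")
E
```

```text
t 17.07 r 0.0855 ang 163.5 toolx 151.5 Ftan 4.91 Fnorm 4.7 F [-0.91 -4.86 -1.55] T [-0.809  0.256 -0.07 ] z 0.0676 perp -0.0177
t 17.12 r 0.0855 ang 163.5 toolx 151.5 Ftan 4.63 Fnorm 4.57 F [-1.5  -4.38 -2.59] T [-0.751  0.225 -0.048] z 0.0676 perp -0.0177
t 17.17 r 0.0855 ang 163.5 toolx 151.5 Ftan 5.29 Fnorm 5.33 F [-2.23 -4.85 -1.89] T [-0.798  0.244 -0.024] z 0.0676 perp -0.0177
```

Request:
arm_command(rows=[[0,0.01,0.04,0,0.1],[0,0.02,0.08,0,0.2],[0,0.02,0.12,0,0.3],[0,0.02,0.13,0,0.3],[0,0.02,0.13,0,0.3]])

```text
t: 17.63
position: [0.5177, -0.1904, 0.0676]
orientation: [0.261, 0.965, -0.001, 0.0]
ft_force: [-3.1, -9.8, -2.5]
gripper_width: 0.003
finger_force: 4.5
```

```bash
python3 - <<'E'
from h import *
for i in range(4): tel(S,-1); read_camera("top")
E
```

```text
t 17.63 r 0.0855 ang 161.9 toolx 149.7 Ftan 10.22 Fnorm 9.97 F [-3.06 -9.75 -2.49] T [-1.365  0.596 -0.054] z 0.0676 perp -0.018
t 17.68 r 0.0855 ang 161.9 toolx 149.7 Ftan 9.08 Fnorm 8.99 F [-3.33 -8.46 -2.36] T [-1.397  0.561 -0.074] z 0.0675 perp -0.018
t 17.73 r 0.0855 ang 161.9 toolx 149.7 Ftan 10.12 Fnorm 10.09 F [-4.05 -9.32 -1.92] T [-1.36   0.553 -0.07 ] z 0.0676 perp -0.018
t 17.78 r 0.0855 ang 161.9 toolx 149.7 Ftan 8.34 Fnorm 8.34 F [-3.43 -7.65 -2.02] T [-1.352  0.556 -0.063] z 0.0676 perp -0.018
```

Seated at about 8.4 N at the grip point, so I back off and lift.

Request:
arm_command(rows=[[0,0,-0.1,0,0],[0,0,-0.2,0,0],[0,0,-0.4,0,0],[0,0,-0.8,0,0],[0,0,-0.9,-1,0],[0,0,-0.9,-2.2,0],[0,0,-0.9,-3.4,0],[0,0.8,-1.6,-4,0],[0,2,-2.8,-4,0],[0,3.2,-4,-4,0],[0,3.8,-4.6,-4,0],[0,3.8,-4.6,-4,0]])

```text
t: 18.83
position: [0.374, -0.241, 0.1677]
orientation: [0.262, 0.965, 0.0, -0.001]
ft_force: [0.7, 0.5, 0.7]
gripper_width: 0.003
finger_force: 0.0
```

```bash
python3 - <<'E'
from h import *
print(read_state()["ft_force"].round(1))
c=calibration("top");im=read_camera("top")
for lo,hi in(((0,150,100),(8,255,255)),((100,130,70),(125,255,255))):
  for k in blobs(im,lo,hi,(215,130,360,214)):
    P=k[:,0].astype(float);d=P-P.mean(0);v=np.linalg.svd(d,full_matrices=False)[2][0];s=d@v
    e=[cast(c,P.mean(0)+v*x,.089)for x in(s.min(),s.max())];d=e[1]-e[0];print(np.round(e,3).tolist(),np.degrees(np.arctan2(d[1],d[0])))
cv2.imwrite("pics/top3.png",cv2.resize(im[100:270,110:430,::-1],None,fx=2.4,fy=2.4,interpolation=cv2.INTER_CUBIC))
E
```

```text
[0.7 0.5 0.7]
[[0.623, -0.016, 0.089], [0.535, -0.018, 0.089]] -178.4421304319715
[[0.586, -0.208, 0.089], [0.511, -0.165, 0.089]] 150.08207051935656
```

View pics/top3.png

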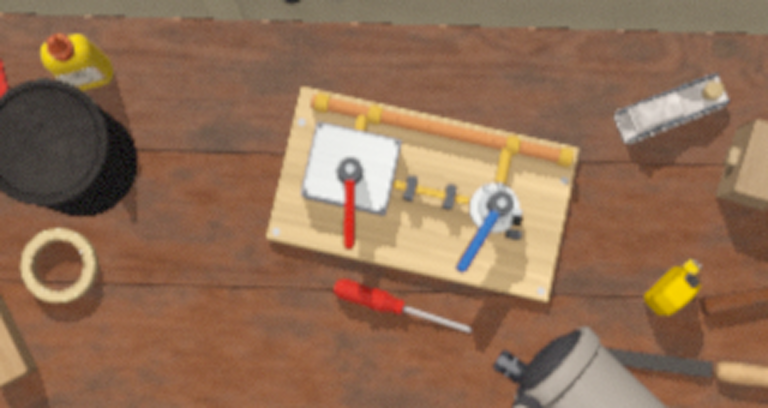

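The red handle (349,240) and blue handle (462,268) are both at their stops. The screwdriver, tape measure and masking tape haven't moved, and the arm is clear. Handing in.

```bash
python3 -c "
from station import *
print(close_job())"
```

```text
the job is handed in; nothing more can be done
None
```

The job is handed in, with no verdict returned: the red isolator went home first at about 11.7 N, then the freed blue selector at about 8.4 N (forces at the grip point, both below overload). The screwdriver, tape measure and masking tape are where they were, and the robot touches nothing.

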